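# Change the filter cartridge of a bench fume extractor

### The job

Change the filter of the bench fume extractor: first lift the used grey cartridge with the red handle straight up off the two pegs of the grey fan base and stand it upright, flat on the floor of the yellow tray. Then take the new white cartridge with the green handle out of the sloping rack and lower it onto the pegs, big hole over big peg and small over small, keeping hold of it until it sits fully home and level on the base, then let go. Do not shift or tip the two spray cans or the blue bottle.

Things in the scene. Friction and masses are not known exactly. Their poses are not given: they have to be found in the camera images.
- spent: used (grey, red handle) filter cartridge, rigid, 76 (x) by 132 (y) by 109 mm high, 0.25 to 0.46 kg, centre of mass about 35 mm up. Origin: centre of its underside; z up through it, -x out of its front (five black louvre slots). Flange 10 mm thick, full size, below; body 64 by 70 mm up to z = 68 mm. Starts home on the fan base, front to front.
- spent_handle (a point): middle of the used cartridge's handle, at (0, 0, 100 mm) in its own frame; a flat-sided bar 14 mm thick (x), 66 mm long (y), 18 mm high, carried by posts at y = +-28 mm, with 23 mm of air between bar and body
- fresh: new (white, green handle) filter cartridge, rigid, 76 (x) by 132 (y) by 109 mm high, 0.25 to 0.46 kg, centre of mass about 35 mm up. Origin: centre of its underside; z up through it, -x out of its front (five black louvre slots). Flange 10 mm thick, full size, below; body 64 by 70 mm up to z = 68 mm. Starts in the rack, its z leaning 30 degrees toward the rack's -x, roughly to the robot.
- fresh_handle (a point): middle of the new cartridge's handle, at (0, 0, 100 mm) in its own frame; a flat-sided bar 14 mm thick (x), 66 mm long (y), 18 mm high, carried by posts at y = +-28 mm, with 23 mm of air between bar and body
- fresh_big_hole (a point): centre of the new cartridge's 19 mm square hole, on its underside (y = +50 mm of fresh)
- fresh_small_hole (a point): centre of the new cartridge's 13 mm square hole, on its underside (y = -50 mm of fresh)
- fan_base: fixed grey fan base, 100 (x) by 146 (y) by 30 mm high, vent slots and green button on its front, -x. Origin: centre of its underside, z up. Two steel pegs on its flat top at x = 0: the big at y = +50 mm, the small at y = -50 mm. A cartridge fully home has its origin at (0, 0, 30 mm) of this frame and the same yaw.
- big_peg (a point): foot of the big peg on the top of the fan base: 16 mm across, 26 mm high, the upper 8 mm conical
- small_peg (a point): foot of the small peg on the top of the fan base: 10 mm across, 26 mm high, the upper 8 mm conical
- rack: fixed aluminium rack, 120 (x) by 158 mm (y); origin at its underside, z up, -x its front; the footprint's middle is 10 mm behind the origin. Its seat slopes 30 degrees, facing front and up (normal (-0.5, 0, 0.866)); a front lip and two side cheeks stand 13 to 16 mm above the seat, square to it, so the new cartridge comes out square to the seat.
- rack_seat (a point): middle of the sloping seat's surface, 20 mm behind and 55 mm above the rack's origin; the new cartridge's origin lies here at the start, up to 6 mm to either side
- used_tray: the fixed yellow tray, 150 (x) by 170 (y) by 21 mm high, walls and floor 4 mm; origin: centre of its underside, z up. A cartridge standing in it has its origin 4 mm above this origin; it fits with its long side along the tray's y.
- spray: green spray can with red cap, 54 mm across, 168 mm high, standing loose between two of the stations; origin: centre of its underside
- bottle: blue dispenser bottle with white top, 60 by 60 mm, 125 mm high, standing loose between two of the stations; origin: centre of its underside
- can: pale olive spray can with white cap, 54 mm across, 168 mm high, standing loose behind the work; origin: centre of its underside

How it is judged:
By the outcome, as a careful person would: the job done as asked, in the order asked, and still so for the second after the job is handed in, with the robot touching nothing.
It also fails if it takes over 61 s, if anything falls off the work surface, if the arm or the gripper's body presses on something with over 40 N, if the wrist force passes 120 N, or if a joint passes its speed limit or range.

### The arm

A 6-joint arm with a two-finger parallel gripper is mounted at the origin on a cart in front of the work surface, level with it; the furniture and walls round the work are solid. World frame = base frame: x ahead of the robot, y to its left, z up, the work surface at z = 0. Lengths are in mm, angles in rad, forces in N, time in s.
With the tool pointing down it reaches from about 275 to 850 mm from the base axis. Payload 19 kg.
Tool frame: the origin (TCP) lies between the finger pads; the fingertips stand 19 mm ahead of it and the grasp point (between the pads) is the TCP; z points along the fingers, y is the line along which they close (so a half turn about z gives the same grasp; the last joint's range is limited). The gripper opens to 85 mm and grips with 20 to 120 N. Pads are 22 mm wide; open, the fingers measure 114 mm over their backs; the gripper's body (76 mm by 85 mm) begins 54 mm behind the grasp point. The pads swing forward as they close: fully open they stand 13 mm farther back than shut.
Start: joints at [-1.361, 0.15, 1.437, -0, 1.554, -0.134], TCP at [193.787, -541.331, 250.267] pointing down, gripper open.
Joint ranges: [-2.8, 2.8], [-0.68, 2.1], [0.12, 2.68], [-1.39, 4.53], [0.16, 2.79], [-2.81, 2.81]. Speed limits (rad/s): [1.89, 1.89, 2.22, 3.01, 3.01, 3.01].

### API

Orientations are given as [roll, pitch, yaw] about the fixed x, y, z axes, in that order (R = Rz(yaw) Ry(pitch) Rx(roll)).
In Python, from rig import arm gives the robot as it stands.
- The arm moves only by the shell command python3 drive.py 'ROWS' [FORCE]. ROWS is rows parted by semicolons, their numbers by spaces, 1 to 5 of them, each of 5 numbers: the finger opening in mm, then dx, dy, dz in mm, then a turn about the tool's z in rad; each row shifts and turns the commanded pose from where the row before left it, along the tool's axes as they then stand; what a row does not reach is not made up. A row lasts 1/10 s, in which the tool goes at most 50 mm and 0.15 rad, less where a joint would pass 70% of its speed; a pose out of reach is approached as far as the arm can. The fingers move at their own pace and stop on an object; FORCE is the grip in N (left out, the last holds). Time passes only in rows, so rows that do not move let the fingers close. It prints the time, the measured TCP pose, the force, the opening and the grip force at its end.
- arm.read_state(): the state, without advancing time (a new reading comes with each control period).
- arm.snapshot(name): name is "scene" or "top" or "wrist"; returns the picture (420x560x3 uint8, red, green, blue); there is no depth.
- arm.camera_model(name): a dict with "fx", "fy", "cx", "cy" (pixels), "k1" (the pictures are not rectified: a ray, as slopes to the right and down, at radius r is drawn at 1 + k1 r^2 times it, then the intrinsics apply), "T" (4x4, takes a point from camera to world coordinates); the wrist camera has in their place "mount" (4x4, takes a point from camera to tool coordinates, whose origin is the TCP and whose axes are the flange's). Camera axes: x right, y up, looking along -z (the intrinsics and any distortion apply to the point x, -y, -z); pixel columns grow to the right and rows downward; lengths in mm; the calibration is good to about 2 mm. A picture is of the moment at which its call begins: read the wrist's pose just before it. camera_model takes no time and is no camera call.
- arm.hand_in(): hands the job in; it is judged then, once.
The state is a dict: "clock": time; "joints": joint angles; "joint_vel": joint speeds; "joint_efforts": joint torques, N m; "eef_pos": TCP position; "tool_rot": TCP orientation; "force": force on the tool from outside, world axes, zero at the start; "wrist_torque": the same for the moment, N m; "finger_gap": finger opening in mm; "finger_force": force on a finger pad.
Only numpy, scipy, OpenCV 4.12 (cv2) and the standard library are available. Lean on these libraries where they do the work, as an engineer would, in place of code of your own. Each camera call takes 0.05 s, during which the arm holds its last target. There are 200 camera calls.

## Working session

There is one attempt and no reset: what is moved stays moved. The work goes in short steps, Python scripts to look and compute and a shell command to move; the robot and the scene stay as the last step left them, time stands still between calls to the robot, and variables do not carry over. Pictures are saved under pics/ and viewed, at most 10 in all, crops included, and the job is handed in when it is done.

```bash
ls; mkdir -p pics
python3 - <<'E'
from rig import arm
import cv2
print(arm.read_state())
for n in("scene","top"):
    im=arm.snapshot(n); cv2.imwrite(f"pics/{n}0.png",im[:,:,::-1]); print(n,arm.camera_model(n))
print(arm.camera_model("wrist"))
E
```

```text
drive.py
pics
rig.py
{'clock': 0.0, 'joints': array([-1.36100221e+00,  1.50980846e-01,  1.43795833e+00, -1.40955969e-06,
        1.55382743e+00, -1.34031491e-01]), 'joint_vel': array([ 0.00179569, -0.00087315, -0.00080976,  0.00087284,  0.00054148,
       -0.00029996]), 'joint_efforts': array([ 1.39262003e-03, -7.13047028e+01, -5.70876789e+01,  5.37547521e-05,
        8.76578997e-03,  3.05773574e-05]), 'eef_pos': array([ 193.7480734 , -541.15593166,  249.71458361]), 'tool_rot': array([-3.14042905e+00, -1.55478304e-04,  3.43825548e-01]), 'force': array([-0.16122272,  0.46855965,  0.13233343]), 'wrist_torque': array([-0.01566375, -0.00764873, -0.01223001]), 'finger_force': 0.0, 'finger_gap': 85.73908229581936}
scene {'fx': 380.8333394402573, 'fy': 380.8333394402573, 'cx': 280.4629964769911, 'cy': 209.794757253369, 'k1': -0.09453036271631589, 'T': array([[-8.36397259e-01,  2.15520272e-01, -5.03974838e-01,
         3.65090488e+01],
       [-5.47930814e-01, -3.53144936e-01,  7.58327420e-01,
         8.59684661e+02],
       [-1.45412301e-02,  9.10406319e-01,  4.13459655e-01,
         6.066
[... 365 characters left out ...]
, -7.63738700e-03,
        -3.26724483e+01],
       [-9.21366354e-03,  1.16242684e-01,  9.93178104e-01,
         1.20547787e+03],
       [ 0.00000000e+00,  0.00000000e+00,  0.00000000e+00,
         1.00000000e+00]])}
{'fx': 317.90669357800226, 'fy': 317.90669357800226, 'cx': 282.07592482171424, 'cy': 208.4500687295288, 'k1': 0.0012840861491378217, 'mount': array([[ 5.63141935e-05,  9.47900534e-01,  3.18566437e-01,
         8.08365022e+01],
       [ 9.99999997e-01, -7.24583461e-05,  3.88274163e-05,
         2.97771131e-01],
       [ 5.98873258e-05,  3.18566434e-01, -9.47900535e-01,
        -1.22875893e+02],
       [ 0.00000000e+00,  0.00000000e+00,  0.00000000e+00,
         1.00000000e+00]])}
```

View pics/scene0.png

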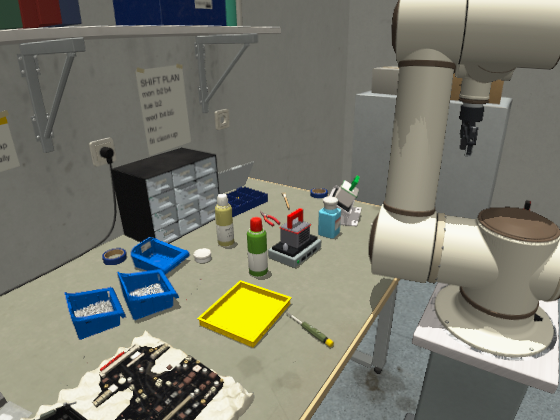

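View pics/top0.png

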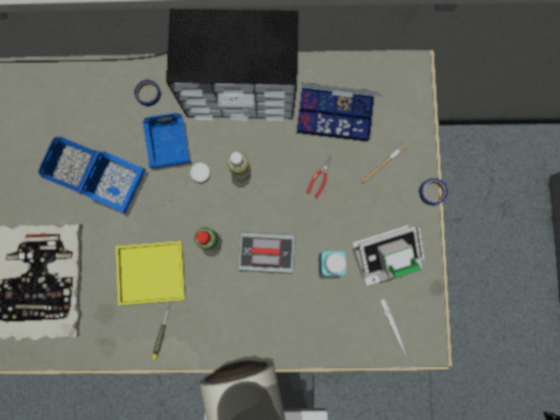

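The scene view shows the yellow tray at (245,312), the spent cartridge with red handle at (293,225), the bottle at (329,217) and the rack with green handle at (348,190). In the top view the tray is at (151,273), the base at (267,253), the rack at (390,258), and the loose items at (206,239), (334,264) and (238,165). The tool can't tilt, so I'll pinch the leaning bar and let the pads swing the cartridge upright.

```bash
cat > h.py <<'E'
import numpy as np, cv2
from scipy.spatial.transform import Rotation as Ro
from rig import arm
def ray(n,uv,st=None):
    m=arm.camera_model(n); T=m.get("T")
    if T is None:
        F=np.eye(4);F[:3,:3]=Ro.from_euler("xyz",st["tool_rot"]).as_matrix();F[:3,3]=st["eef_pos"];T=F@m["mount"]
    uv=np.atleast_2d(np.float64(uv)); d=(uv-[m["cx"],m["cy"]])/[m["fx"],m["fy"]]; s=d.copy()
    for _ in range(20): s=d/(1+m["k1"]*(s**2).sum(1,keepdims=True))
    return T[:3,3],np.c_[s[:,0],-s[:,1],-np.ones(len(s))]@T[:3,:3].T
def onz(n,uv,z,st=None):
    o,d=ray(n,uv,st); return o+d*((z-o[2])/d[:,2])[:,None]
def mask(im,col,box=None):
    h,s,v=[c.astype(int) for c in cv2.split(cv2.cvtColor(im,cv2.COLOR_RGB2HSV))]
    m={"red":((h<6)|(h>174))&(s>150)&(v>70),"green":(h>50)&(h<85)&(s>120)&(v>60),"yellow":(h>25)&(h<34)&(s>150)&(v>100)}[col]
    m=m.astype(np.uint8)
    if box: k=np.zeros_like(m);k[box[1]:box[3],box[0]:box[2]]=1;m*=k
    return m
def rect(m,f):
    cs=cv2.findContours(m,cv2.RETR_EXTERNAL,cv2.CHAIN_APPROX_NONE)[0]; c=max(cs,key=cv2.contourArea)[:,0,:]
    P=f(c)[:,:2].astype(np.float32); (cx,cy),sz,a=cv2.minAreaRect(P); a=np.deg2rad(a)
    if sz[0]>sz[1]: a+=np.pi/2; sz=sz[::-1]   # a = direction of short side = object's x
    a=(a+np.pi/2)%np.pi-np.pi/2
    return np.round([cx,cy,*sz,a],3)
E
python3 - <<'E'
from h import *
im=cv2.imread("pics/top0.png")[:,:,::-1].copy()
print("tray",rect(mask(im,"yellow",(100,220,200,320)),lambda c:onz("top",c,21)))
print("red",rect(mask(im,"red",(235,220,310,280)),lambda c:onz("top",c,139)))
print("green",rect(mask(im,"green",(370,235,430,290)),lambda c:onz("top",c,146)))
for n,uv,z in(("spray",(204,236),168),("can",(236,157),168),("bottle",(335,264),125)): print(n,onz("top",[uv],z)[0].round())
c=im[215:300,225:435]; cv2.imwrite("pics/c1.png",cv2.resize(c,None,fx=3.8,fy=3.8,interpolation=cv2.INTER_CUBIC)[:,:,::-1])
E
```

```text
tray [509.833 339.675  85.529 147.214  -1.545]
red [ 5.6084e+02 -1.1318e+01  9.7680e+00  6.2362e+01 -7.6000e-02]
green [ 5.16125e+02 -3.37051e+02  2.63430e+01  6.53650e+01  3.15000e-01]
spray [596. 132. 168.]
can [783.  57. 168.]
bottle [ 528. -176.  125.]
```

View pics/c1.png

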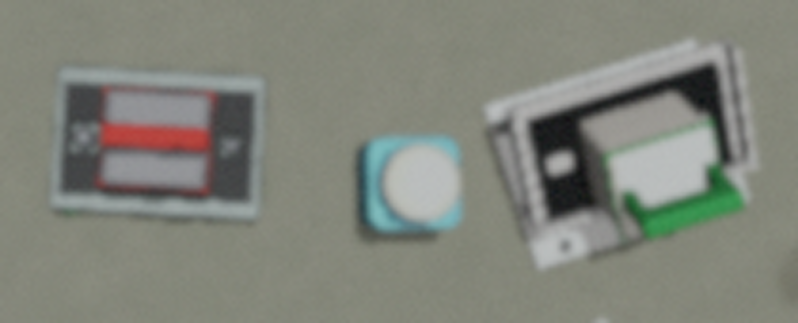

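Crop: the spent cartridge is centred at crop (155,140) with almost no yaw, and the rack is turned about 0.3 rad with its green bar at crop (690,210). I'll hover the wrist camera over the spent handle.

```bash
python3 drive.py '85 35 -25 0 0;85 35 -25 0 0;85 35 -25 0 0;85 35 -25 0 0;85 35 -25 0 0' 40; python3 drive.py '85 35 -25 0 0;85 35 -25 0 0;85 35 -25 0 0;85 35 -25 0 0;85 35 -25 0 0';python3 drive.py '85 35 -25 0 0;85 35 -25 0 0;85 35 -25 0 0;85 35 -25 0 0;85 35 -25 0 0'; python3 drive.py '85 0 0 0 -0.15;85 0 0 0 -0.15;85 0 0 0 -0.15;85 0 0 0 -0.15;85 0 0 0 -0.15';python3 drive.py '85 0 0 0 -0.15;85 0 0 0 -0.15;85 0 0 0 -0.1;85 0 0 0 0'
```

```text
clock: 0.6
eef_pos: [317.0, -363.1, 250.1]
tool_rot: [-3.141, -0.0, 0.343]
force: [-0.0, -0.1, 0.1]
finger_gap: 84.9
finger_force: 0.0
clock: 1.1
eef_pos: [439.6, -186.3, 250.2]
tool_rot: [-3.141, 0.0, 0.344]
force: [1.1, -0.6, 0.1]
finger_gap: 84.9
finger_force: 0.0
clock: 1.6
eef_pos: [562.3, -9.5, 250.1]
tool_rot: [-3.141, 0.0, 0.344]
force: [1.7, -1.2, -0.1]
finger_gap: 85.1
finger_force: 0.0
clock: 2.1
eef_pos: [561.6, -11.2, 249.9]
tool_rot: [-3.141, 0.0, 1.1]
force: [-1.1, -0.0, -0.5]
finger_gap: 84.9
finger_force: 0.0
clock: 2.5
eef_pos: [561.6, -11.3, 250.0]
tool_rot: [-3.141, -0.0, 1.496]
force: [0.2, 0.3, -0.1]
finger_gap: 85.1
finger_force: 0.0
```

Run:
```python
from h import *
st=arm.read_state(); im=arm.snapshot("wrist"); print(st["eef_pos"],st["tool_rot"],st["joints"])
cv2.imwrite("pics/w1.png",im[:,:,::-1])
m=mask(im,"red")
print("red",rect(m,lambda c:onz("wrist",c,139,st)))
```

```text
[561.55144173 -11.28767145 249.99856289] [-3.14095453e+00 -1.60343422e-04  1.49565126e+00] [-1.57322814e-01  1.23163178e-01  1.46885221e+00  1.07444121e-04
  1.55022640e+00 -8.21800419e-02]
red [ 5.66902e+02 -7.61300e+00  5.01990e+01  6.67220e+01 -4.83000e-01]
```

View pics/w1.png

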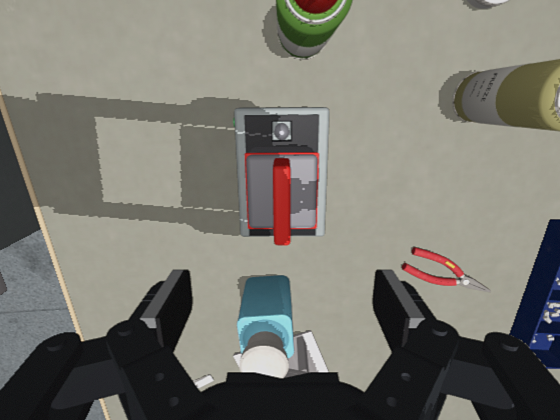

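The red bar spans (274–291, 160–243) and the big peg pokes through at (282,130). A thin red outline is merged with the bar in the mask, so I'll remove it by opening.

Run:
```python
from h import *
st=arm.read_state(); im=cv2.imread("pics/w1.png")[:,:,::-1].copy()
m=cv2.morphologyEx(mask(im,"red",(265,100,300,260)),cv2.MORPH_OPEN,np.ones((7,7),np.uint8))
print("red",rect(m,lambda c:onz("wrist",c,139,st)), cv2.boundingRect(m))
# base outer top rim corners (approx) at z=30
print(onz("wrist",[(237,108),(328,108),(236,236),(325,236)],30,st).round(1))
g=cv2.imread("pics/top0.png")[:,:,::-1]; t=g.astype(int); ym=((t[:,:,0]>t[:,:,2]+60)&(t[:,:,1]>t[:,:,2]+60)).astype(np.uint8); ym[:,:100]=0;ym[:220]=0;ym[320:]=0;ym[:,200:]=0
print("tray",rect(ym,lambda c:onz("top",c,15)))
```

```text
red [ 5.60781e+02 -4.10300e+00  1.29180e+01  6.95500e+01 -6.60000e-02] (273, 158, 18, 87)
[[520.2  67.3  30. ]
 [613.5  59.9  30. ]
 [501.3 -74.7  30. ]
 [605.2 -82.9  30. ]]
tray [5.12064e+02 3.00599e+02 1.55813e+02 1.76765e+02 7.00000e-02]
```

```bash
python3 drive.py '60 5 -1 40 -0.01;50 0 0 40 0;50 0 0 25 0;50 0 0 15 0;50 0 0 0 0' 40; python3 drive.py '0 0 0 0 0;0 0 0 0 0;0 0 0 0 0;0 0 0 0 0;0 0 0 0 0' 60; python3 drive.py '0 0 0 0 0;0 0 0 0 0;0 0 0 0 0'
```

```text
clock: 3.05
eef_pos: [560.4, -6.2, 128.8]
tool_rot: [-3.139, -0.0, 1.502]
force: [-1.1, -0.3, 0.0]
finger_gap: 50.1
finger_force: 0.0
clock: 3.55
eef_pos: [561.5, -6.3, 131.8]
tool_rot: [3.14, 0.0, 1.503]
force: [-3.3, -0.3, 7.1]
finger_gap: 13.0
finger_force: 59.0
clock: 3.85
eef_pos: [561.5, -6.3, 131.9]
tool_rot: [3.14, 0.0, 1.503]
force: [-2.3, -0.1, 6.1]
finger_gap: 12.7
finger_force: 59.0
```

```bash
python3 drive.py '0 0 0 -6 0;0 0 0 -12 0;0 0 0 -15 0;0 0 0 -25 0;0 0 0 -30 0' 80; python3 drive.py '0 0 0 -40 0;0 0 0 -40 0;0 0 0 0 0;0 0 0 0 0;0 0 0 0 0'
python3 - <<'E'
from h import *
st=arm.read_state(); im=arm.snapshot("wrist"); print(st["eef_pos"],st["tool_rot"],st["force"]); np.save("st2.npy",st,allow_pickle=True)
cv2.imwrite("pics/w2.png",im[:,:,::-1])
E
```

```text
clock: 4.35
eef_pos: [560.8, -6.2, 219.9]
tool_rot: [-3.141, -0.0, 1.504]
force: [-0.2, 0.2, -2.8]
finger_gap: 12.8
finger_force: 78.1
clock: 4.85
eef_pos: [560.7, -6.2, 297.5]
tool_rot: [-3.14, -0.0, 1.504]
force: [-0.1, -0.1, -2.7]
finger_gap: 12.8
finger_force: 78.3
[560.69257001  -6.22101888 297.50688727] [-3.14019546e+00 -1.94328302e-04  1.50376562e+00] [-0.06540792 -0.12678656 -2.68981291]
```

View pics/w2.png

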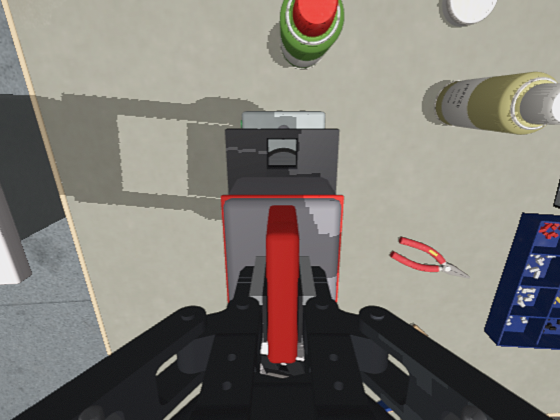

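Spent cartridge is held level; the flange's +y edge is at row 129, the big hole at (283,152) and the red body edge at row 197 (columns 222–343). This is my reference for the fresh one.

```bash
python3 drive.py '0 10 -20 0 0;0 20 -25 0 0;0 35 -15 0 0;0 40 -10 0 0;0 40 0 0 0'; python3 drive.py '0 40 0 0 0;0 40 0 0 -0.05;0 40 0 0 -0.05;0 30 0 0 -0.04;0 0 0 0 0'
python3 - <<'E'
from h import *
st=arm.read_state(); im=arm.snapshot("wrist"); print(st["eef_pos"],st["tool_rot"],st["force"])
cv2.imwrite("pics/w3.png",im[:,:,::-1])
im=arm.snapshot("top");cv2.imwrite("pics/t3.png",im[:,:,::-1])
E
```

```text
clock: 5.4
eef_pos: [499.6, 144.3, 297.9]
tool_rot: [-3.141, 0.0, 1.503]
force: [1.2, 0.6, -2.2]
finger_gap: 12.2
finger_force: 78.5
clock: 5.9
eef_pos: [505.1, 296.0, 296.6]
tool_rot: [-3.139, -0.0, 1.649]
force: [-0.1, -0.4, -3.2]
finger_gap: 12.4
finger_force: 78.5
[505.1168495  295.98805888 296.624671  ] [-3.13889561e+00 -1.55808481e-04  1.64851913e+00] [-0.10464454 -0.36577491 -3.20013934]
```

View pics/w3.png

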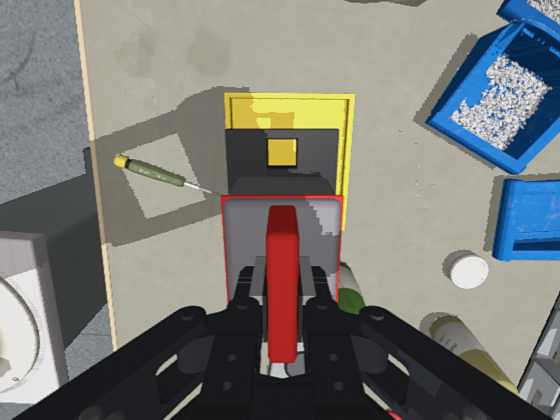

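Tray's far rim corners are at (224,94) and (355,94), parallel to the cartridge.

Run:
```python
from h import *
st=arm.read_state(); p=onz("wrist",[(224,94),(355,94)],21,st); print(p)
d=p[1]-p[0]; d/=np.hypot(*d[:2]); c=p.mean(0)-85*np.array([-d[1],d[0],0]); print(c,np.arctan2(d[1],d[0]))
R=Ro.from_euler("xyz",st["tool_rot"]).as_matrix(); e=c-st["eef_pos"]; e[2]=0; print(R.T@e)
```

```text
[[428.79896568 377.59232261  21.        ]
 [583.01995319 389.01584079  21.        ]]
[512.1884113  298.53631209  21.        ] 0.07393736954828219
[ 4.78715961  6.97713382 -0.01810369]
```

```bash
python3 drive.py '0 5 7 40 0;0 0 0 50 0;0 0 0 50 0;0 0 0 30 0;0 0 0 10 0'; python3 drive.py '0 0 0 5 0;0 0 0 2 0;0 0 0 2 0;0 0 0 0 0;0 0 0 0 0'
```

```text
clock: 6.5
eef_pos: [511.2, 296.7, 114.7]
tool_rot: [-3.136, 0.002, 1.642]
force: [0.1, -0.3, -3.3]
finger_gap: 12.5
finger_force: 78.5
clock: 7.0
eef_pos: [512.9, 298.6, 110.2]
tool_rot: [3.14, -0.001, 1.644]
force: [-0.2, 0.0, -2.8]
finger_gap: 12.5
finger_force: 78.5
```

```bash
python3 drive.py '0 0 0 2 0;0 0 0 2 0;0 0 0 0 0'; python3 drive.py '0 0 0 2 0;0 0 0 0 0'
```

```text
clock: 7.3
eef_pos: [512.7, 298.6, 106.0]
tool_rot: [3.141, -0.0, 1.644]
force: [-2.8, -0.1, 5.0]
finger_gap: 12.4
finger_force: 79.8
clock: 7.5
eef_pos: [512.9, 298.7, 106.0]
tool_rot: [3.139, -0.001, 1.644]
force: [-12.7, -5.5, 29.7]
finger_gap: 12.6
finger_force: 83.6
```

```bash
python3 drive.py '13 0 0 -1 0;30 0 0 0 0;40 0 0 0 0;50 0 0 0 0;50 0 0 -10 0'; python3 drive.py '50 0 0 -30 0;50 0 0 -45 0;50 0 0 -45 0;50 0 0 -45 0;50 0 0 0 0'; python3 drive.py '50 -20 0 0 0;50 -40 -3 0 0;50 -40 -3 0 0;50 -40 -3 0 0;50 -40 -3 0 0';python3 - <<'E'
from h import *
im=arm.snapshot("scene");cv2.imwrite("pics/s4.png",cv2.resize(im[200:380,150:390],None,fx=3,fy=3)[:,:,::-1])
E
```

```text
clock: 8.0
eef_pos: [512.0, 298.1, 113.3]
tool_rot: [-3.139, 0.001, 1.644]
force: [-1.2, 0.3, -0.2]
finger_gap: 50.2
finger_force: 0.0
clock: 8.5
eef_pos: [513.7, 298.9, 286.7]
tool_rot: [3.133, -0.003, 1.644]
force: [-0.1, 0.9, 1.2]
finger_gap: 50.3
finger_force: 0.0
clock: 9.0
eef_pos: [513.4, 116.6, 279.8]
tool_rot: [3.141, -0.0, 1.644]
force: [0.7, -0.4, -0.2]
finger_gap: 50.2
finger_force: 0.0
```

View pics/s4.png

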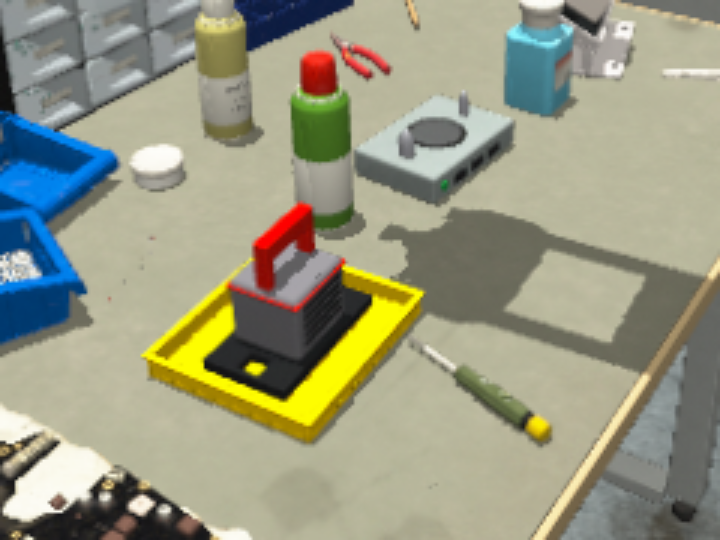

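The spent cartridge stands upright and flat in the tray. Next I'll measure the bare pegs on the way to the rack.

```bash
python3 drive.py '50 -40 10 0 0.05;50 -40 15 0 0.05;50 -40 15 0 0.04;50 0 0 0 0;50 0 0 0 0'
python3 - <<'E'
from h import *
st=arm.read_state(); im=arm.snapshot("wrist"); print(st["eef_pos"],st["tool_rot"]);np.save("st5.npy",st,allow_pickle=True)
cv2.imwrite("pics/w5.png",im[:,:,::-1]); cv2.imwrite("pics/w5c.png",cv2.resize(im[60:310,190:390],None,fx=2.4,fy=2.4,interpolation=cv2.INTER_CUBIC)[:,:,::-1])
E
```

```text
clock: 9.55
eef_pos: [556.5, -1.9, 279.3]
tool_rot: [-3.141, -0.0, 1.502]
force: [0.9, 0.4, -0.1]
finger_gap: 50.1
finger_force: 0.0
[556.50373611  -1.91292828 279.33206127] [-3.14112811e+00 -2.93326327e-04  1.50221491e+00]
```

View pics/w5c.png

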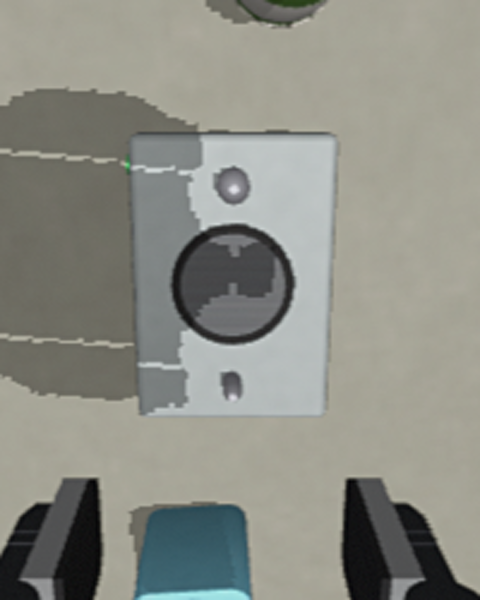

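Bare base: top corners at crop (131,135), (337,135), (139,415), (325,414); big peg at (233,185), small peg at (232,387).

Run:
```python
from h import *
st=np.load("st5.npy",allow_pickle=True).item()
f=lambda u:np.array(u)/2.4+[190,60]
c=onz("wrist",f([(131,135),(337,135),(139,415),(325,414)]),30,st); print(c.round(1),c.mean(0))
d=(c[0]+c[1]-c[2]-c[3])/2; print("len",np.hypot(*d[:2]),"yaw",np.arctan2(-d[0],d[1]))
p=onz("wrist",f([(233,185),(232,387)]),43,st);print(p,p.mean(0),np.arctan2(-(p[0]-p[1])[0],(p[0]-p[1])[1]),np.linalg.norm(p[0]-p[1]))
```

```text
[[517.8  66.7  30. ]
 [614.1  60.1  30. ]
 [506.9 -75.1  30. ]
 [604.9 -81.1  30. ]] [560.92940111  -7.36283389  30.        ]
len 141.83201272047998 yaw -0.07062704771342948
[[563.92984932  41.80756345  43.        ]
 [557.09819624 -57.67145534  43.        ]] [560.51402278  -7.93194595  43.        ] -0.06856665587525704 99.71332240035265
```

```bash
python3 drive.py '50 -40 -3 0 0;50 -40 -6 0 0;50 -40 -6 0 0;50 -40 -6 0 -0.1;50 -40 -6 0 -0.1'; python3 drive.py '50 -40 -2 0 -0.1;50 -40 0 0 -0.07;50 -35 0 0 0;50 0 0 0 0;50 0 0 0 0'
python3 - <<'E'
from h import *
st=arm.read_state(); im=arm.snapshot("wrist"); print(st["eef_pos"],st["tool_rot"]);np.save("st6.npy",st,allow_pickle=True)
cv2.imwrite("pics/w6.png",im[:,:,::-1])
E
```

```text
clock: 10.1
eef_pos: [519.6, -199.6, 279.9]
tool_rot: [3.141, 0.0, 1.71]
force: [0.7, 0.4, -1.1]
finger_gap: 50.5
finger_force: 0.0
clock: 10.6
eef_pos: [543.4, -311.1, 279.0]
tool_rot: [-3.141, -0.001, 1.874]
force: [0.5, 0.7, 0.4]
finger_gap: 49.9
finger_force: 0.0
[ 543.42741868 -311.11082278  279.0221621 ] [-3.14141587e+00 -8.82360440e-04  1.87432145e+00]
```

View pics/w6.png

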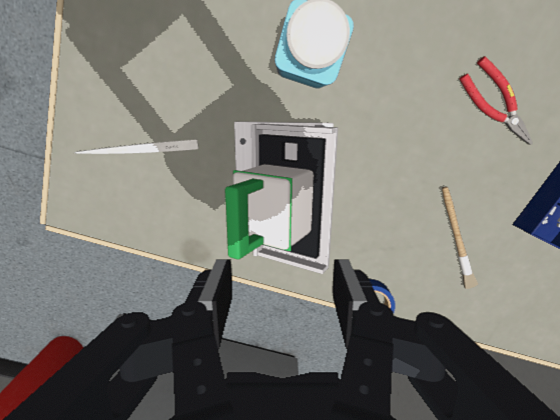

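The new cartridge leans toward the robot: green bar from (227,185) to (229,258), posts running right to (262,·), bottle clear at (318,40). The bar's left edge is its upper front corner (z≈146), so I'll measure from that.

Run:
```python
from h import *
st=np.load("st6.npy",allow_pickle=True).item()
im=cv2.imread("pics/w6.png")[:,:,::-1].copy(); m=mask(im,"green",(215,170,268,270))
r=np.where(m.any(1))[0]; L=np.array([(np.where(m[i])[0][0]-.5,i) for i in r]); L=L[L[:,0]<233]
print(L[:4],L[-4:])
k=np.polyfit(L[4:-4,1],L[4:-4,0],1); a=np.array([[np.polyval(k,L[0,1]),L[0,1]-.5],[np.polyval(k,L[-1,1]),L[-1,1]+.5]])
p=onz("wrist",a,145.9,st); d=p[0]-p[1]; yaw=np.arctan2(-d[0],d[1]); print(p,np.linalg.norm(d),"yaw",yaw)
c=p.mean(0)+10.6*np.array([np.cos(yaw),np.sin(yaw),0]); print("handle",c)
R=Ro.from_euler("xyz",st["tool_rot"]).as_matrix(); e=c-st["eef_pos"]; e[2]=141.6-st["eef_pos"][2];print("tool",R.T@e,"turn",-(np.pi/2+yaw-st["tool_rot"][2]))
```

```text
[[232.5 172. ]
 [231.5 185. ]
 [228.5 186. ]
 [225.5 187. ]] [[227.5 254. ]
 [228.5 255. ]
 [229.5 256. ]
 [231.5 257. ]]
[[ 488.98898573 -299.27349636  145.9       ]
 [ 511.35595807 -374.16129453  145.9       ]] 78.15666168297882 yaw 0.2902390293821555
handle [ 510.32913217 -333.68387403  145.9       ]
tool [-11.76984581 -38.30780205 137.41860456] turn 0.013286090725421307
```

```bash
python3 drive.py '46 -9 -19 20 0.01;46 -9 -19 40 0;46 0 0 40 0;46 0 0 20 0;46 0 0 12 0' 40; python3 drive.py '46 0 0 0 0;46 0 0 0 0'
```

```text
clock: 11.15
eef_pos: [511.9, -338.4, 146.1]
tool_rot: [-3.141, -0.001, 1.865]
force: [0.2, 0.2, 0.1]
finger_gap: 45.9
finger_force: 0.0
clock: 11.35
eef_pos: [512.7, -339.8, 148.8]
tool_rot: [3.141, 0.001, 1.865]
force: [0.2, -0.4, 0.0]
finger_gap: 46.0
finger_force: 0.0
```

```bash
python3 drive.py '40 0 0 3 0;30 0 0 0 0;0 0 0 0 0;0 0 0 0 0;0 0 0 0 0' 40; python3 drive.py '0 0 0 0 0;0 0 0 0 0;0 0 0 0 0'
```

```text
clock: 11.85
eef_pos: [511.5, -340.5, 145.0]
tool_rot: [-3.141, 0.0, 1.863]
force: [-9.1, 0.0, 7.2]
finger_gap: 18.7
finger_force: 38.9
clock: 12.15
eef_pos: [511.5, -340.6, 145.0]
tool_rot: [-3.141, 0.0, 1.863]
force: [-10.0, 0.3, 7.2]
finger_gap: 18.4
finger_force: 38.9
```

```bash
python3 drive.py '0 0 -3 -5 0;0 0 -5 -9 0;0 0 -5 -9 0;0 0 -5 -9 0;0 0 0 -20 0' 60; python3 drive.py '0 0 0 -35 0;0 0 0 -35 0;0 0 0 -30 0;0 0 0 0 0;0 0 0 0 0'
python3 - <<'E'
from h import *
im=arm.snapshot("wrist");cv2.imwrite("pics/w7.png",im[:,:,::-1])
E
```

```text
clock: 12.65
eef_pos: [493.6, -345.4, 196.2]
tool_rot: [-3.14, -0.002, 1.863]
force: [-0.2, 0.1, -4.6]
finger_gap: 17.6
finger_force: 60.2
clock: 13.15
eef_pos: [494.5, -345.5, 296.6]
tool_rot: [3.141, 0.001, 1.864]
force: [0.0, 0.5, -4.9]
finger_gap: 17.4
finger_force: 60.1
```

View pics/w7.png

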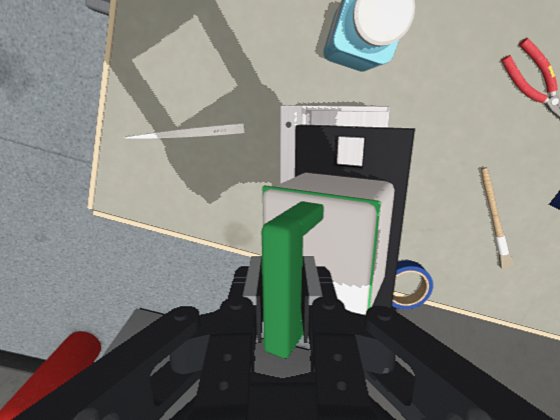

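The new cartridge is out of the rack and held, still leaning about 17° in the pads; the gap agrees. That was my tenth picture, so everything from here is numeric. I'll level it on the bare bench in front of the base.

```bash
python3 drive.py '0 20 0 0 0;0 40 0 0 0;0 40 0 0 0;0 40 0 0 0;0 40 0 0 0'; python3 drive.py '0 40 0 0 0;0 40 0 0 0;0 37 0 0 0.06;0 0 0 0 0.15;0 0 0 0 0.15';  python3 drive.py '0 0 0 40 0;0 0 0 50 0;0 0 0 45 0;0 0 0 35 0;0 0 0 0 0'; python3 drive.py '0 0 0 5 0;0 0 0 0 0'
```

```text
clock: 13.7
eef_pos: [441.7, -171.5, 294.7]
tool_rot: [-3.14, -0.002, 1.863]
force: [1.2, 0.3, -3.6]
finger_gap: 17.4
finger_force: 60.4
clock: 14.2
eef_pos: [408.2, -60.0, 295.3]
tool_rot: [-3.14, -0.0, 1.5]
force: [-3.7, 1.5, -4.9]
finger_gap: 12.4
finger_force: 61.1
clock: 14.7
eef_pos: [406.1, -60.1, 121.6]
tool_rot: [-3.133, -0.002, 1.504]
force: [-0.3, -0.1, -3.0]
finger_gap: 13.0
finger_force: 61.2
clock: 14.9
eef_pos: [409.6, -61.3, 122.4]
tool_rot: [3.14, 0.0, 1.504]
force: [-0.1, -0.1, -4.2]
finger_gap: 12.7
finger_force: 61.2
```

The gap is back to 12.7 mm, so the pads swung it upright by themselves. Now I'll compare its pose in the hand with the spent one's reference view.

```bash
cat > cmp.py <<'E'
from h import *
def meas(im,col):
    m=mask(im,col,(200,150,370,240)); m[204:]=0 if False else m[204:]
    out=[]
    for c in (235,250,315,330):
        r=np.where(m[150:260,c])[0]; out.append(r[0]+150 if len(r) else -1)
    row=[np.where(m[r])[0][[0,-1]].tolist() for r in (225,235) if m[r].any()]
    g=cv2.cvtColor(im,cv2.COLOR_RGB2GRAY)
    fe=[int(np.argmin(np.diff(g[100:150,c].astype(int)))+101) for c in (240,255,310,325)]
    k=(g[132:186,255:312]>90).astype(np.uint8); n,_,s,ce=cv2.connectedComponentsWithStats(k)
    i=1+np.argmax(s[1:,4]) if n>1 else 0
    return "outline rows",out,"cols",row,"flange edge",fe,"hole",ce[i]+[255,132],s[i]
E
python3 - <<'E'
from cmp import *
st=arm.read_state(); im=arm.snapshot("wrist"); cv2.imwrite("pics/w8.png",im[:,:,::-1])
print(st["eef_pos"],st["tool_rot"])
for f,c in(("w2","red"),("w3","red"),("w8","green")): print(f,*meas(cv2.imread(f"pics/{f}.png")[:,:,::-1].copy(),c))
E
```

```text
[409.58747694 -61.26482265 122.40854197] [3.14027619e+00 3.00964167e-04 1.50380926e+00]
w2 outline rows [np.int64(195), np.int64(195), np.int64(195), np.int64(195)] cols [[223, 341], [224, 340]] flange edge [128, 128, 111, 128] hole [281.38129496 143.71942446] [ 13   7  28  13 278]
w3 outline rows [np.int64(195), np.int64(195), np.int64(195), np.int64(195)] cols [[223, 340], [224, 340]] flange edge [129, 129, 129, 129] hole [281.6576087  151.41304348] [ 13   7  29  26 736]
w8 outline rows [np.int64(188), np.int64(188), np.int64(188), np.int64(188)] cols [[268, 339], [226, 297]] flange edge [125, 125, 125, 125] hole [282.58970976 178.84300792] [  0  40  57  14 758]
```

```bash
python3 - <<'E'
from h import *
from scipy.optimize import least_squares
m=arm.camera_model("wrist"); M=np.linalg.inv(m["mount"])
def row(x,z):
    p=M@[x,0,z,1]; s=np.array([p[0],-p[1]])/-p[2]; return m["cy"]+m["fy"]*s[1]*(1+m["k1"]*(s@s))
f=lambda q,r:[row(q[0]+35,q[1]-68)-r[0],row(q[0]+66,q[1]-10)-r[1]]
for r in((195,129),(195,128.5),(188,125)): print(r,least_squares(f,[0,100],args=(r,)).x)
E
python3 drive.py '0 0 0 4 0;0 0 0 4 0;0 0 0 3 0;0 0 0 0 0' 80; python3 drive.py '0 0 0 2 0;0 0 0 0 0'
```

```text
(195, 129) [ -2.84454368 114.40833268]
(195, 128.5) [ -2.3828127  112.80937515]
(188, 125) [ -0.58702052 120.98771184]
clock: 15.35
eef_pos: [408.9, -61.0, 110.0]
tool_rot: [-3.141, -0.0, 1.504]
force: [0.7, -0.4, -4.6]
finger_gap: 12.2
finger_force: 83.9
clock: 15.55
eef_pos: [409.4, -61.3, 108.6]
tool_rot: [3.141, 0.0, 1.504]
force: [0.6, -2.1, 0.4]
finger_gap: 12.2
finger_force: 84.6
```

```bash
python3 drive.py '0 0 0 -25 0;0 0 0 -30 0;0 0 0 -30 0;0 15 37 0 0;0 15 37 0 0' 80; python3 drive.py '0 15 37 0 0;0 18 37 0 0;0 0 0 0 0;0 0 0 0 0'
python3 - <<'E'
from cmp import *
st=arm.read_state(); im=arm.snapshot("wrist"); cv2.imwrite("pics/w9.png",im[:,:,::-1])
e=np.array([561,-8.2,0])-st["eef_pos"];e[2]=0;R=Ro.from_euler("xyz",st["tool_rot"]).as_matrix()
print(st["eef_pos"],st["tool_rot"],"todo",R.T@e); print(*meas(im,"green"))
E
```

```text
clock: 16.05
eef_pos: [486.1, -35.9, 194.8]
tool_rot: [3.139, 0.0, 1.503]
force: [-0.4, -0.9, -4.5]
finger_gap: 12.1
finger_force: 83.9
clock: 16.45
eef_pos: [561.0, -7.7, 192.4]
tool_rot: [-3.14, -0.0, 1.505]
force: [-0.0, 0.3, -4.4]
finger_gap: 12.1
finger_force: 83.9
[561.02238453  -7.7012726  192.36303415] [-3.13964204e+00 -2.64955703e-04  1.50474057e+00] todo [-4.99117264e-01  1.05838784e-02 -1.52889322e-04]
outline rows [np.int64(188), np.int64(188), np.int64(188), np.int64(188)] cols [[268, 339], [226, 297]] flange edge [125, 125, 125, 125] hole [283. 179.] [  0  41  57  13 741]
```

```bash
python3 drive.py '0 -0.5 0 15 0;0 0 0 8 0;0 0 0 4 0;0 0 0 4 0;0 0 0 0 0'; python3 drive.py '0 0 0 3 0;0 0 0 3 0;0 0 0 0 0'
```

```text
clock: 17.0
eef_pos: [560.7, -8.7, 161.9]
tool_rot: [-3.141, -0.0, 1.504]
force: [0.8, 0.5, -4.0]
finger_gap: 12.3
finger_force: 83.9
clock: 17.3
eef_pos: [560.8, -8.6, 155.9]
tool_rot: [-3.141, -0.0, 1.504]
force: [-0.1, -0.4, -4.8]
finger_gap: 12.4
finger_force: 83.9
```

```bash
python3 drive.py '0 0 0 4 0;0 0 0 4 0;0 0 0 0 0'
```

```text
clock: 17.6
eef_pos: [560.6, -8.5, 147.6]
tool_rot: [-3.141, -0.0, 1.504]
force: [0.2, 0.2, -3.8]
finger_gap: 12.2
finger_force: 83.9
```

Pegs are well inside the holes with no contact force; going down to the seat.

```bash
python3 drive.py '0 0 0 3 0;0 0 0 3 0;0 0 0 0 0'; python3 drive.py '0 0 0 2 0;0 0 0 1.5 0;0 0 0 0 0';python3 drive.py '0 0 0 1 0;0 0 0 0 0;0 0 0 0 0'
```

```text
clock: 17.9
eef_pos: [560.7, -8.6, 141.8]
tool_rot: [-3.141, -0.0, 1.504]
force: [-0.7, 0.2, -5.0]
finger_gap: 11.7
finger_force: 83.9
clock: 18.2
eef_pos: [561.0, -8.7, 138.8]
tool_rot: [3.141, -0.0, 1.504]
force: [-0.4, 0.1, -3.2]
finger_gap: 12.0
finger_force: 84.1
clock: 18.5
eef_pos: [561.2, -8.9, 138.5]
tool_rot: [3.14, 0.0, 1.504]
force: [-0.6, -3.9, 7.1]
finger_gap: 11.6
finger_force: 85.3
```

```bash
python3 drive.py '0 0 0 0.7 0;0 0 0 0 0;0 0 0 0 0'; python3 drive.py '13 0 0 -0.5 0;25 0 0 0 0;40 0 0 0 0;50 0 0 0 0;50 0 0 -8 0'; python3 drive.py '50 0 0 -25 0;50 0 0 -40 0;50 0 0 -40 0;50 0 0 0 0;50 0 0 0 0'
python3 - <<'E'
from h import *
st=arm.read_state(); im=arm.snapshot("wrist"); cv2.imwrite("pics/w10.png",im[:,:,::-1]); print(st["eef_pos"],st["tool_rot"])
m=cv2.morphologyEx(mask(im,"green",(250,100,315,270)),cv2.MORPH_OPEN,np.ones((7,7),np.uint8))
print("fresh",rect(m,lambda c:onz("wrist",c,139,st)),cv2.boundingRect(m))
t=arm.snapshot("top"); 
print("top fresh",rect(mask(t,"green",(240,225,300,280)),lambda c:onz("top",c,139)))
a=cv2.imread("pics/top0.png")[:,:,::-1].astype(int)
for n,(x,y,w,h) in dict(spray=(188,220,40,36),can=(220,145,35,45),bottle=(315,245,40,36)).items(): print(n,np.abs(a[y:y+h,x:x+w]-t[y:y+h,x:x+w]).mean().round(1))
E
```

```text
clock: 18.8
eef_pos: [561.3, -8.9, 138.5]
tool_rot: [3.14, 0.001, 1.504]
force: [-3.7, -3.8, 15.6]
finger_gap: 12.1
finger_force: 86.6
clock: 19.3
eef_pos: [560.4, -8.5, 144.9]
tool_rot: [-3.14, -0.0, 1.504]
force: [0.0, 0.4, 1.0]
finger_gap: 50.0
finger_force: 0.0
clock: 19.8
eef_pos: [561.1, -8.6, 251.8]
tool_rot: [3.14, -0.0, 1.504]
force: [0.3, 0.7, -0.2]
finger_gap: 50.0
finger_force: 0.0
[561.12916179  -8.57235027 251.79194277] [ 3.13977243e+00 -1.77144273e-05  1.50388037e+00]
fresh [ 5.60652e+02 -4.79100e+00  1.28910e+01  6.96470e+01 -6.70000e-02] (274, 162, 17, 86)Traceback (most recent call last):
  File "<stdin>", line 6, in <module>
  File "h.py", line 20, in rect
    cs=cv2.findContours(m,cv2.RETR_EXTERNAL,cv2.CHAIN_APPROX_NONE)[0]; c=max(cs,key=cv2.contourArea)[:,0,:]
                                                                         ~~~^^^^^^^^^^^^^^^^^^^^^^^^
ValueError: max() iterable argument is empty
```

The handle is at (560.7, -4.8), size 12.9 x 69.6 mm, yaw -0.067. Measured the same way, the spent one was at (560.8, -4.1), 12.9 x 69.6 mm, yaw -0.066, so it is fully home.

```bash
python3 -c "
from rig import arm
print(arm.hand_in())"
```

```text
the job is handed in; nothing more can be done
None
```

The job is handed in at about 20 s: the used cartridge stands flat in the yellow tray, and the new one sits home on the fan-base pegs and is released. I felt no contact with the cans or bottle, but the final camera check of them failed, so that part is unconfirmed.

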